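# Priority viewing of closed dishes over an inverted viewer

## Task

Set the viewer's zoom sleeve to 4. Then take the closed dishes that are here in order of urgency - red label first, then yellow, then green, then blue - and hold each one still and level for two seconds at the viewing pose, its underside centred midway between the two red pointer tips, before setting it down flat in the blue tray; never let go of a dish in mid-air or tip it over. When all have been viewed and lie side by side in the tray, turn the sleeve back to 0; leave the tape, the bottle and the card box alone.

Things in the scene. Friction and masses are not known exactly. Their poses are not given: they have to be found in the camera images.
- dish_red: closed clear round dish, 61 mm across (about 60 at the lid), 14 mm high, 50 g, lid fixed on, with a round red label 38 mm across on the lid; origin at the centre of its underside, z up. Grip it across its diameter from above, fingers reaching almost to the surface. 2 or 3 of the four colours are here; an absent one reads None from the start
- dish_yellow: closed clear round dish, 61 mm across (about 60 at the lid), 14 mm high, 50 g, lid fixed on, with a round yellow label 38 mm across on the lid; origin at the centre of its underside, z up. Grip it across its diameter from above, fingers reaching almost to the surface. 2 or 3 of the four colours are here; an absent one reads None from the start
- dish_green: closed clear round dish, 61 mm across (about 60 at the lid), 14 mm high, 50 g, lid fixed on, with a round green label 38 mm across on the lid; origin at the centre of its underside, z up. Grip it across its diameter from above, fingers reaching almost to the surface. 2 or 3 of the four colours are here; an absent one reads None from the start
- dish_blue: closed clear round dish, 61 mm across (about 60 at the lid), 14 mm high, 50 g, lid fixed on, with a round blue label 38 mm across on the lid; origin at the centre of its underside, z up. Grip it across its diameter from above, fingers reaching almost to the surface. 2 or 3 of the four colours are here; an absent one reads None from the start
- viewer: inverted dish viewer, fixed, placed with a small yaw: white housing 110 (x) x 245 (y, from -130 to +115 mm) x 50 mm high, origin at bench level. Upward-looking lens at local (0, +65 mm), 58 mm high; grey zoom sleeve at local (0, -85 mm). A foot plate 200 x 50 x 10 mm runs along x under the lens and carries two 8 mm posts at local x = -88 and +88 mm, 204 mm high
- view_point (a point): the marked viewing pose: midway between the two red pointer tips, which are turned inward from the tops of the viewer's posts (tips at local x = -72 and +72 mm), straight above the lens, 200 mm above the bench; the centre of a dish's underside belongs here, dish level
- zoom_sleeve (a joint): angle of the zoom sleeve, rad, 0 to 2.094, growing clockwise from above; value = angle / 0.349 (20 degrees a notch, 0 to 6). It clicks into a detent at each value and stays (0.06 N m to turn). A yellow line on it points at the scale on the housing, on the side facing the robot: the 0 tick is red, the others have as many dots as their value. Starts at 0 to 2
- sleeve_top (a point): centre of the top of the zoom sleeve: a ribbed grey upright cylinder 44 mm in diameter, standing from the housing top (50 mm above the bench) to this point (85 mm above the bench); grip it across its diameter from above at any yaw; it turns in place and does not rise
- viewed_tray: blue open tray, fixed, 150 (x) x 250 (y) x 16 mm high, walls 4 mm, floor about 4 mm thick; origin at the centre of its underside. Takes three dishes side by side along its y axis
- tape_roll: bystander: roll of tape lying flat, 73 mm across, 19 mm high; origin at the centre of its underside
- reagent_bottle: bystander: blue bottle with black cap, 39 mm across, 98 mm high; origin at the centre of its underside
- card_box: bystander: white card box with green clips, 70 x 88 x 24 mm; origin at the centre of its underside
Things that resemble listed ones, but are neither listed nor needed, are in the scene too. What is shaped like the dish_red but pink is not meant.

How it is judged:
By the outcome, as a careful person would: the job done as asked, in the order asked, and still so for the second after the job is handed in, with the robot touching nothing.
Of dish_red, dish_yellow, dish_green, dish_blue only 2 to 3 are there at a start; the rules pass over those that are not, and their reading is None.
At some moment in a run one of dish_red, dish_yellow, dish_green, dish_blue may be knocked a few centimetres aside while the robot is not near it.
It also fails if it takes over 210 s, if anything falls off the work surface, if the arm or the gripper's body presses on something with over 40 N, if the wrist force passes 120 N, or if a joint passes its speed limit or range.

## Robot

A 6-joint arm with a two-finger parallel gripper is mounted at the origin on a cart in front of the work surface, level with it; the furniture and walls round the work are solid. World frame = base frame: x ahead of the robot, y to its left, z up, the work surface at z = 0. Lengths are in m, angles in rad, forces in N, time in s.
With the tool pointing down it reaches from about 0.425 to 0.95 m from the base axis. Payload 3.5 kg.
Tool frame: the origin (TCP) lies midway between the tips of the shut fingers; the grasp point (between the pads) lies 19 mm behind it; z points along the fingers, y is the line along which they close (so a half turn about z gives the same grasp; the last joint's range is limited). The gripper opens to 85 mm and grips with 20 to 120 N. Pads are 22 mm wide; open, the fingers measure 114 mm over their backs; the gripper's body (76 mm by 85 mm) begins 54 mm behind the grasp point. The pads swing forward as they close: fully open they stand 13 mm farther back than shut.
Start: joints at [-1.434, 0.286, 1.577, -0, 1.279, -0.15], TCP at [0.191, -0.647, 0.231] pointing down, gripper open.
Joint ranges: [-2.77, 2.77], [-0.9, 2.22], [0.21, 2.48], [-1.53, 4.67], [0.24, 2.81], [-2.84, 2.84]. Speed limits (rad/s): [2.79, 2.79, 3.14, 3.14, 3.14, 3.14].

## Interface

Orientations are given as a unit quaternion [x, y, z, w].
In Python, from plant import ctrl gives the robot as it stands.
- The arm moves only by the tool send_rows, never from a script. Its argument "series" is a list that holds one entry, the list of rows, each a list of 7 numbers: the shift along the tool's x, y, z in cm, then the turn, a rotation vector about the tool's x, y, z in rad, then the opening, from -1 (shut) to 1 (fully open). In form: [[[x, y, z, rx, ry, rz, jaw], ...]]. A call has 1 to 10 rows; each row shifts and turns the commanded pose from where the row before left it, along the tool's axes as they then stand; what a row does not reach is not made up. A row lasts 1/8 s, in which the tool goes at most 62.5 mm and 10.7 degrees, less where a joint would pass 70% of its speed; a pose out of reach is approached as far as the arm can. A call is refused whole if a number of a shift passes 6.25 or a number of a turn 0.188, either way. A call with a gripper value outside its range is refused whole. The fingers move at their own pace and stop on an object; "force" is the grip in N (left out, the last holds). Time passes only in rows, so rows that do not move let the fingers close. It gives the time, the measured TCP pose, the force, the opening and the grip force at its end, in the units of the state.
- ctrl.get_state(): the state, without advancing time (a new reading comes with each control period).
- ctrl.read_camera(name): name is "scene" or "top" or "wrist"; returns a dict with "img" (420x560x3 uint8, red, green, blue), "fx", "fy", "cx", "cy" (pixels), "R" (3x3) and "t" (3): a world point X has camera coordinates R X + t; the wrist camera has in their place "hand_eye" (4x4, takes a point from camera to tool coordinates, whose origin is the TCP and whose axes are the flange's). Camera axes: x right, y down, z forward; pixel columns grow to the right and rows downward; lengths in m; the calibration is good to about 2 mm. The wrist camera is an equidistant fisheye: a pixel r from the principal point sees the ray r / f radians off the axis. A picture is of the moment at which its call begins: read the wrist's pose just before it. There is no depth.
- ctrl.sign_off(): hands the job in; it is judged then, once.
The state is a dict: "time": time; "qpos": joint angles; "dq": joint speeds; "joint_efforts": joint torques, N m; "eef_pos": TCP position; "tcp_rot": TCP orientation; "contact_force": force on the tool from outside, world axes, zero at the start; "wrist_torque": the same for the moment, N m; "opening": opening from 0.0 (shut) to 1.0 (fully open); "finger_force": force on a finger pad.
Only numpy, scipy, OpenCV 4.12 (cv2) and the standard library are available. Lean on these libraries where they do the work, as an engineer would, in place of code of your own. Each camera call takes 0.05 s, during which the arm holds its last target. There are 200 camera calls.

## Working session

There is one attempt and no reset: what is moved stays moved. The work goes in short steps, Python scripts to look and compute and a tool call to move; the robot and the scene stay as the last step left them, time stands still between calls to the robot, and variables do not carry over. Pictures are saved under pics/ and viewed, at most 14 in all, crops included, and the job is handed in when it is done.

Besides the shell and the picture viewer there is one more tool, called after "Call:" by a JSON object that holds its "method" and its "body". send_rows: Moves the arm, as the interface text tells. Its arguments: {"type":"object","properties":{"series":{"type":"array"},"force":{"type":"number"}},"required":["series"]}

```bash
ls; mkdir -p pics
python3 - <<'E'
from plant import ctrl
import cv2,numpy as np
s=ctrl.get_state();print(s)
for n in("scene","top","wrist"):
    c=ctrl.read_camera(n);cv2.imwrite(f"pics/{n}0.png",c["img"][:,:,::-1])
    print(n,{k:np.round(v,4).tolist() for k,v in c.items() if k!="img"})
E
```

```text
pics
{'time': 0.0, 'qpos': array([-1.43399468e+00,  2.87210484e-01,  1.57817107e+00, -3.71130881e-06,
        1.27856354e+00, -1.49983426e-01]), 'dq': array([-0.00031007, -0.0009301 ,  0.00095573,  0.0010595 , -0.00121196,
       -0.00067577]), 'joint_efforts': array([-2.23130999e-03, -4.05984735e+01, -2.92625087e+01, -2.62301401e-04,
        5.91648990e-03,  6.04112302e-06]), 'eef_pos': array([ 0.19088646, -0.64677332,  0.22992049]), 'tcp_rot': array([ 9.89736132e-01,  1.42902084e-01,  5.97594605e-06, -1.17620315e-03]), 'contact_force': array([ 0.42109203,  0.51095733, -0.64299278]), 'wrist_torque': array([ 0.01871371,  0.07222104, -0.01213572]), 'finger_force': 0.0, 'opening': 1.0038777949984379}
scene {'fx': 480.5974, 'fy': 480.5974, 'cx': 282.3828, 'cy': 215.2985, 'R': [[-0.646, -0.7633, 0.0095], [-0.5934, 0.4944, -0.6351], [0.4801, -0.4159, -0.7724]], 't': [0.3414, 0.4365, 1.3026]}
top {'fx': 411.158, 'fy': 411.158, 'cx': 285.9839, 'cy': 211.1611, 'R': [[-0.0185, -0.9998, -0.0122], [-0.9929, 0.0198, -0.1174], [0.1176, 0.01, -0.993]], 't': [-0.0274, 0.5585, 1.0458]}
wrist {'fx': 325.1923, 'fy': 325.1923, 'cx': 277.0967, 'cy': 208.7902, 'hand_eye': [[0.0003, -0.9454, -0.3259, 0.0843], [1.0, 0.0001, 0.0007, -0.0004], [-0.0006, -0.3259, 0.9454, -0.143], [0.0, 0.0, 0.0, 1.0]]}
```

View pics/top0.png

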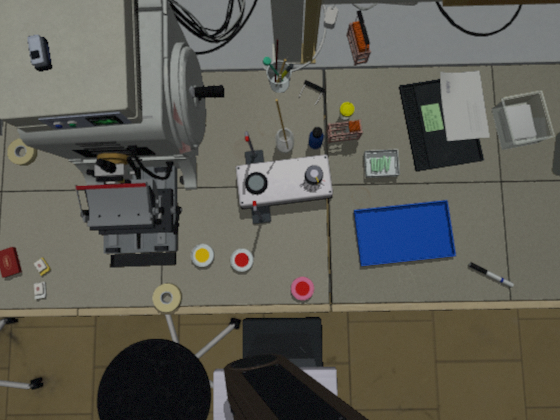

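View pics/scene0.png

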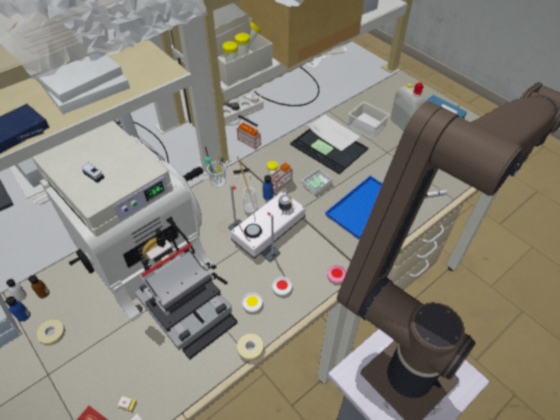

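The top view shows yellow-labelled (203,256), red-labelled (242,261) and a pink-rimmed one (302,289). The viewer is at (285,182), the tray at (404,234), and there is a yellow thing at (347,109). I'll enlarge these to be sure which is which.

```bash
cat > h.py <<'E'
from plant import ctrl
import cv2,numpy as np
from scipy.spatial.transform import Rotation as Rn
def cam(n):
    s=ctrl.get_state();c=ctrl.read_camera(n)
    if n=="wrist":
        T=np.eye(4);T[:3,:3]=Rn.from_quat(s["tcp_rot"]).as_matrix();T[:3,3]=s["eef_pos"];c["T"]=T@c["hand_eye"]
    return c
def ray(c,u,v):
    x=np.array([(u-c["cx"])/c["fx"],(v-c["cy"])/c["fy"]])
    if "T" in c:
        r=np.hypot(*x);d=np.r_[x*(np.sin(r)/max(r,1e-9)),np.cos(r)]
        return c["T"][:3,3],c["T"][:3,:3]@d
    return -c["R"].T@c["t"],c["R"].T@np.r_[x,1]
def onz(c,u,v,z):
    o,d=ray(c,u,v);return o+d*(z-o[2])/d[2]
def tri(rs):
    A=0;b=0
    for o,d in rs:
        d=d/np.linalg.norm(d);P=np.eye(3)-np.outer(d,d);A=A+P;b=b+P@o
    return np.linalg.solve(A,b)
def proj(c,X):
    if "T" in c:
        p=c["T"][:3,:3].T@(np.asarray(X)-c["T"][:3,3]);th=np.arctan2(np.hypot(p[0],p[1]),p[2]);q=p[:2]/np.hypot(p[0],p[1])*th
        return np.array([c["cx"]+c["fx"]*q[0],c["cy"]+c["fy"]*q[1]])
    p=c["R"]@X+c["t"];return np.array([c["cx"]+c["fx"]*p[0]/p[2],c["cy"]+c["fy"]*p[1]/p[2]])
HSV=dict(yellow=[((22,120,90),(35,255,255))],red=[((0,150,90),(6,255,255)),((174,150,90),(180,255,255))],
 green=[((40,100,60),(85,255,255))],blue=[((100,150,60),(128,255,255))])
def blobs(c,col,amin=60):
    h=cv2.cvtColor(c["img"],cv2.COLOR_RGB2HSV);m=sum(cv2.inRange(h,a,b) for a,b in HSV[col])
    n,l,st,ce=cv2.connectedComponentsWithStats(m.astype(np.uint8))
    return [(ce[i].round(1),st[i][2:].tolist()) for i in range(1,n) if st[i][4]>=amin]
E
python3 - <<'E'
from h import *
a=cv2.imread("pics/top0.png");b=cv2.imread("pics/scene0.png")
C=lambda im,x,y,w,h:cv2.resize(im[y:y+h,x:x+w],(400,300),interpolation=cv2.INTER_CUBIC)
cv2.imwrite("pics/m0.png",np.vstack([np.hstack([C(a,180,225,140,105),C(a,230,130,120,90)]),np.hstack([C(a,300,80,120,90),C(b,220,150,160,120)])]))
c=cam("top");d=cam("scene")
for k in HSV: print(k,[(p.tolist(),w,onz(c,*p,.014).round(3).tolist()) for p,w in blobs(c,k)]);print('   sc',[(p.tolist(),w,onz(d,*p,.014).round(3).tolist()) for p,w in blobs(d,k)])
E
```

```text
yellow [([346.7, 108.5], [15, 14, 170], [0.841, -0.21, 0.014]), ([201.7, 254.8], [14, 14, 150], [0.448, 0.187, 0.014])]
   sc [([255.3, 26.8], [12, 13, 85], [1.665, -0.784, 0.014]), ([235.5, 42.5], [27, 20, 297], [1.612, -0.62, 0.014]), ([272.0, 165.2], [11, 9, 79], [0.851, -0.222, 0.014]), ([251.9, 300.6], [11, 10, 89], [0.449, 0.187, 0.014])]
red [([109.8, 185.8], [69, 6, 204], [0.639, 0.437, 0.014]), ([7.7, 262.1], [18, 29, 355], [0.439, 0.703, 0.014]), ([241.2, 259.4], [13, 14, 138], [0.434, 0.082, 0.014]), ([302.1, 288.2], [15, 15, 167], [0.357, -0.076, 0.014])]
   sc [([418.1, 88.1], [9, 11, 75], [0.811, -1.018, 0.014]), ([167.1, 258.9], [49, 33, 141], [0.738, 0.301, 0.014]), ([336.6, 272.5], [12, 10, 87], [0.357, -0.076, 0.014]), ([281.6, 284.5], [10, 8, 65], [0.434, 0.083, 0.014]), ([90.9, 414.6], [28, 13, 161], [0.453, 0.7, 0.014])]
green []
   sc [([155.4, 190.5], [14, 10, 74], [1.017, 0.177, 0.014])]
blue [([404.0, 232.9], [101, 66, 5350], [0.496, -0.349, 0.014])]
   sc [([355.8, 206.6], [56, 62, 1658], [0.508, -0.316, 0.014]), ([267.5, 190.2], [9, 17, 123], [0.764, -0.129, 0.014]), ([18.2, 310.8], [17, 18, 188], [0.859, 0.729, 0.014])]
```

View pics/m0.png

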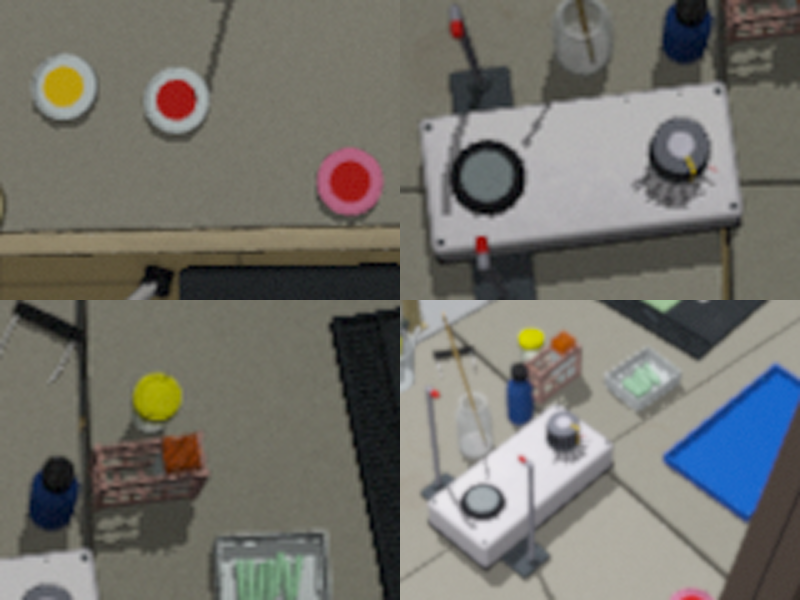

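Red label: the clear dish at (241,259) is dish_red; the one at (302,288) has a pink body and is excluded. Yellow label: the clear dish at (202,255) is dish_yellow; (347,108) is the yellow cap of a jar. There's no green or blue dish. The sleeve's yellow line is around value 2. Next I'll locate the viewer and tray.

```bash
cat >> h.py <<'E'
def plan(x,y,z,yaw,step=.05,jaw=1,start=None):
    """rows (tool frame, cm) from the present pose to a vertical tool at x,y,z,yaw"""
    s=ctrl.get_state();R=Rn.from_quat(s["tcp_rot"]);p=s["eef_pos"]
    G=Rn.from_matrix(np.array([[np.cos(yaw),np.sin(yaw),0],[np.sin(yaw),-np.cos(yaw),0],[0,0,-1]]))
    r=(R.inv()*G).as_rotvec();d=np.array([x,y,z])-p
    n=int(max(np.ceil(np.linalg.norm(d)/step),np.ceil(np.linalg.norm(r)/.16),1))
    print("rows",n,"rot/row",(r/n).round(3).tolist())
    for i in range(n):
        Ri=R*Rn.from_rotvec(r*i/n);print((Ri.inv().apply(d)/n*100).round(2).tolist(),end=" ")
    print()
E
python3 - <<'E'
from h import *
c=cam("top");d=cam("scene")
for q,(x,y,w,h) in((c,(235,125,40,90)),(d,(225,180,60,45))):
    hh=cv2.cvtColor(q["img"],cv2.COLOR_RGB2HSV);m=sum(cv2.inRange(hh,a,b) for a,b in [((0,110,70),(8,255,255)),((172,110,70),(180,255,255))])
    z=np.zeros_like(m);z[y:y+h,x:x+w]=m[y:y+h,x:x+w]
    n,l,st,ce=cv2.connectedComponentsWithStats(z);print([(ce[i].round(1).tolist(),st[i].tolist()) for i in range(1,n)])
hh=cv2.cvtColor(c["img"],cv2.COLOR_RGB2HSV);m=cv2.inRange(hh,(105,150,60),(125,255,255));m[:, :330]=0
k=max(cv2.findContours(m,0,1)[0],key=cv2.contourArea);r=cv2.minAreaRect(k);print(r,[onz(c,*p,.012).round(3).tolist() for p in cv2.boxPoints(r)],onz(c,*r[0],.012))
print("sleeve",onz(c,314,173.5,.085),"lens",onz(c,256.5,183,.058))
plan(.50,-.08,.36,0.1)
E
```

```text
[([246.6, 138.4], [245, 136, 4, 6, 21]), ([254.2, 203.2], [253, 201, 4, 5, 17])]
[([233.7, 187.1], [232, 186, 4, 3, 9]), ([268.5, 213.0], [268, 213, 2, 1, 2])]
((404.4073181152344, 232.63494873046875), (56.675628662109375, 96.27043151855469), 83.8844985961914) [[0.561, -0.218, 0.012], [0.583, -0.474, 0.012], [0.434, -0.48, 0.012], [0.412, -0.228, 0.012]] [ 0.49685075 -0.35041303  0.012     ]
sleeve [ 0.64587378 -0.11101315  0.085     ] lens [0.62971997 0.03646218 0.058     ]
rows 14 rot/row [-0.0, -0.0, 0.013]
[3.26, -3.26, -0.92] [3.22, -3.31, -0.92] [3.18, -3.35, -0.92] [3.13, -3.39, -0.92] [3.08, -3.43, -0.92] [3.04, -3.47, -0.92] [2.99, -3.51, -0.92] [2.95, -3.55, -0.92] [2.9, -3.59, -0.92] [2.85, -3.63, -0.92] [2.8, -3.67, -0.92] [2.75, -3.7, -0.92] [2.7, -3.74, -0.92] [2.65, -3.78, -0.92]
```

Call:
{"method": "send_rows", "body": {"series": [[[3.26, -3.26, -0.9, 0, 0, 0.013, 1], [3.22, -3.31, -0.9, 0, 0, 0.013, 1], [3.18, -3.35, -0.9, 0, 0, 0.013, 1], [3.13, -3.4, -0.9, 0, 0, 0.013, 1], [3.1, -3.43, -0.9, 0, 0, 0.013, 1], [3.05, -3.47, -0.9, 0, 0, 0.013, 1], [3, -3.5, -0.9, 0, 0, 0.013, 1], [2.95, -3.55, -0.9, 0, 0, 0.013, 1], [2.9, -3.6, -0.9, 0, 0, 0.013, 1], [2.85, -3.63, -0.9, 0, 0, 0.013, 1]]]}}

```text
time: 1.6
eef_pos: [0.412, -0.2403, 0.3219]
tcp_rot: [0.997, 0.078, 0.0, 0.0]
contact_force: [0.1, -0.5, -0.5]
opening: 0.996
finger_force: 0.0
```

Call:
{"method": "send_rows", "body": {"series": [[[2.8, -3.67, -0.9, 0, 0, 0.013, 1], [2.75, -3.7, -0.5, 0, 0, 0.013, 1], [2.7, -3.7, 0, 0, 0, 0.013, 1], [2.65, -3.7, 0, 0, 0, 0.013, 1], [2, 0, 0, 0, 0, 0, 1], [0, 0, 0, 0, 0, 0, 1]]]}}

```text
time: 2.35
eef_pos: [0.5196, -0.0777, 0.3351]
tcp_rot: [0.999, 0.053, -0.0, -0.0]
contact_force: [0.2, -0.6, -0.2]
opening: 1.002
finger_force: 0.0
```

Run:
```python
from h import *
print(ctrl.get_state()["eef_pos"])
w=cam("wrist");np.save("w1T.npy",w["T"]);cv2.imwrite("pics/w1.png",w["img"][:,:,::-1])
print(proj(w,[.646,-.111,.085]),proj(w,[.63,.036,.058]),proj(w,[.63,.036,.2]))
h=cv2.cvtColor(w["img"],cv2.COLOR_RGB2HSV);m=sum(cv2.inRange(h,a,b) for a,b in HSV["red"])
n,l,st,ce=cv2.connectedComponentsWithStats(m);print([(ce[i].round(1).tolist(),st[i].tolist()) for i in range(1,n) if st[i][4]>8])
```

```text
[ 0.51963218 -0.07774641  0.33509873]
[316.59827061  70.14192334] [198.27640124  74.24847   ] [160.6005095   63.24587076]
[([160.1, 143.3], [156, 137, 9, 14, 107]), ([168.8, 203.4], [159, 193, 21, 22, 381]), ([265.0, 258.4], [254, 249, 23, 20, 370])]
```

View pics/w1.png

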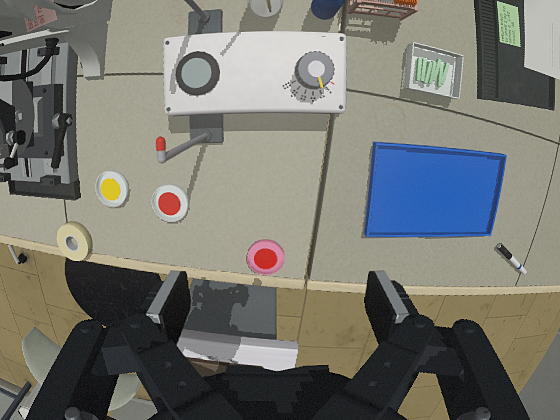

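The wrist view shows lens (197,73), sleeve (316,69) with its yellow line, near red tip (160,143), yellow dish (112,188), red dish (170,203), and tray (437,190). I'll move forward for a close view of the sleeve and both tips.

Call:
{"method": "send_rows", "body": {"series": [[[4, -1.5, 0, 0, 0, 0, 1], [4, -1.5, 0, 0, 0, 0, 1], [2, -1, 0, 0, 0, 0, 1], [0, 0, 0, 0, 0, 0, 1]]]}}

```text
time: 2.9
eef_pos: [0.6144, -0.0284, 0.3348]
tcp_rot: [0.999, 0.053, -0.001, -0.0]
contact_force: [0.1, -0.4, 0.0]
opening: 0.998
finger_force: 0.0
```

Run:
```python
from h import *
print(ctrl.get_state()["eef_pos"])
w=cam("wrist");im=w["img"][:,:,::-1]
for n,X in dict(sl=[.646,-.111,.085],ln=[.63,.036,.058]).items(): print(n,proj(w,X))
h=cv2.cvtColor(w["img"],cv2.COLOR_RGB2HSV);m=sum(cv2.inRange(h,a,b) for a,b in HSV["red"])
n,l,st,ce=cv2.connectedComponentsWithStats(m);print([(ce[i].round(1).tolist(),st[i].tolist()) for i in range(1,n) if st[i][4]>5])
import pickle;pickle.dump(w,open("w2.pkl","wb"))
u,v=proj(w,[.646,-.111,.085]).astype(int);u2,v2=proj(w,[.63,.036,.12]).astype(int)
cr=lambda x,y,a,b:cv2.resize(im[max(y-b,0):y+b,max(x-a,0):x+a],(400,400),interpolation=cv2.INTER_CUBIC)
print(u,v,u2,v2)
cv2.imwrite("pics/w2.png",np.hstack([cr(u,v,40,40),cr(u2,v2,100,100)]))
```

```text
[ 0.61440967 -0.02835805  0.33484317]
sl [346.48902602 151.954264  ]
ln [229.50996892 148.65007516]
[([200.0, 85.4], [196, 79, 10, 14, 109]), ([2.8, 185.4], [0, 182, 7, 8, 47]), ([209.3, 246.4], [205, 240, 9, 13, 95]), ([198.0, 260.9], [188, 252, 22, 19, 308]), ([288.9, 308.2], [279, 300, 21, 17, 288])]
346 151 221 156
```

View pics/w2.png

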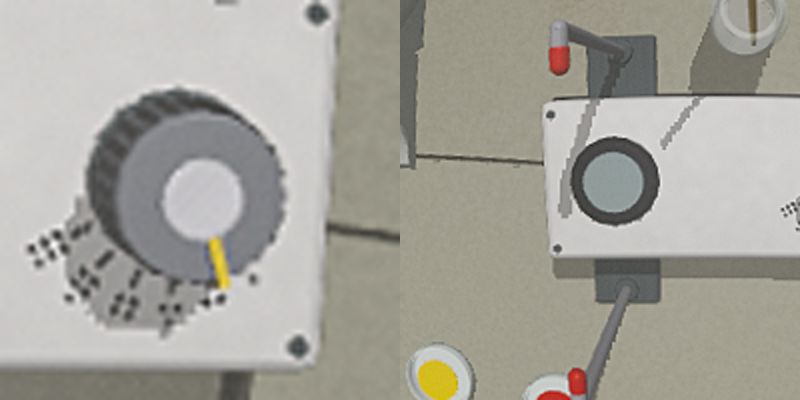

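Run:
```python
from h import *
import pickle;w=pickle.load(open("w2.pkl","rb"))
a=lambda u,v:(306+u/5,111+v/5)
S=onz(w,*a(203,197),.085);print("sleeve",S)
b=lambda u,v:(121+u/2,56+v/2)
L=onz(w,*b(615,181)if 0 else b(215,181),.058);print("lens",L)
for t in((200,91.5),(209.3,240.5)): pass
# tips: inner ends of red capsules
P=[onz(w,200,92,.2),onz(w,209.3,241,.2)];print("tips",P,(P[0]+P[1])/2,np.linalg.norm(P[0]-P[1]))
az=lambda X:np.degrees(np.arctan2(*(X-S)[[1,0]]))
print("line",az(onz(w,*a(223,287),.0855)),az(onz(w,*a(214,238),.0855)))
for n,p in {1:(253,279),2:(213,300),4:(122,308),5:(88,285),6:(47,248)}.items(): print(n,az(onz(w,*a(*p),.05)))
h=cv2.cvtColor(w["img"],cv2.COLOR_RGB2HSV)[140:185,325:375]
m=(h[...,1]>110)&((h[...,0]<10)|(h[...,0]>170));print(np.argwhere(m)[:, ::-1]+[325,140])
m=(h[...,1]>120)&(h[...,0]>15)&(h[...,0]<38);q=np.argwhere(m)[:, ::-1]+[325,140];c0=q.mean(0)
print("yel",c0,az(onz(w,*c0,.0855)))
for X in([.646,-.111,.05],): print(proj(w,X))
# tri of tips: with top camera (inner ends)
c=cam("top");print(np.round([tri([ray(w,200,85.4),ray(c,246.6,138.4)]),tri([ray(w,209.3,246.4),ray(c,254.2,203.2)])],4))
for k,z in(("red",.014),("yellow",.014)): print(k,[(p,onz(w,*p,z).round(4)) for p,_ in blobs(w,k,80)],[(p,onz(c,*p,z).round(4)) for p,_ in blobs(c,k,80)])
```

```text
sleeve [ 0.64794958 -0.11084544  0.085     ]
lens [0.63273124 0.03754606 0.058     ]
tips [array([0.70042202, 0.04697376, 0.2       ]), array([0.56358912, 0.03151094, 0.2       ])] [0.63200557 0.03924235 0.2       ] 0.13770381962231368
line -158.6739114341035 -156.54903392997747
1 -134.36257399999175
2 -154.5370690125211
4 165.8393903789965
5 148.6710077847872
6 126.23051921478533
[]
yel [349.39130435 163.26086957] -159.12174630313987
[341.11899582 147.79344717]
[[0.7059 0.0468 0.2004]
 [0.5575 0.031  0.1994]]
red [(array([200. ,  85.4]), array([0.7114, 0.0921, 0.014 ])), (array([209.3, 246.4]), array([0.4638, 0.0652, 0.014 ])), (array([198. , 260.9]), array([0.4347, 0.0838, 0.014 ])), (array([288.9, 308.2]), array([ 0.3578, -0.0761,  0.014 ]))] [(array([109.3, 185.9]), array([0.6384, 0.4383, 0.014 ])), (array([  8. , 262.4]), array([0.4381, 0.7017, 0.014 ])), (array([302. , 288.2]), array([ 0.3569, -0.076 ,  0.014 ]))]
yellow [(array([419.3,  30.6]), array([ 0.8382, -0.2161,  0.014 ])), (array([139.4, 245.7]), array([0.4489, 0.1875, 0.014 ]))] [(array([346.6, 108.7]), array([ 0.84  , -0.2095,  0.014 ]))]
```

Viewer yaw is about 0.106, sleeve at (0.648, -0.111), view point at (0.632, 0.0385, 0.2). The line is at the two-dot tick, so the value is 2. I'll move over the sleeve.

Run:
```python
from h import *
plan(.648,-.111,.30,.45)
```

```text
rows 3 rot/row [0.0, 0.0, -0.115]
[0.86, 2.84, 1.18] [0.52, 2.92, 1.18] [0.18, 2.96, 1.18]
```

Call:
{"method": "send_rows", "body": {"series": [[[0.86, 2.84, 1.18, 0, 0, -0.115, 1], [0.52, 2.92, 1.18, 0, 0, -0.115, 1], [0.18, 2.96, 1.18, 0, 0, -0.115, 1], [0, 0, 4, 0, 0, 0, 1], [0, 0, 5, 0, 0, 0, 1], [0, 0, 5, 0, 0, 0, 1], [0, 0, 4, 0, 0, 0, 1], [0, 0, 0, 0, 0, 0, 1]]]}}

```text
time: 4.0
eef_pos: [0.6451, -0.1102, 0.116]
tcp_rot: [0.975, 0.222, -0.004, -0.002]
contact_force: [-0.5, 0.2, 0.4]
opening: 0.999
finger_force: 0.0
```

Run:
```python
from h import *
plan(.648,-.111,.054,.45)
w=cam("wrist");im=w["img"][:,:,::-1].copy();print(proj(w,[.648,-.111,.085]))
cv2.imwrite("pics/w3.png",im[100:380,80:480])
```

```text
rows 2 rot/row [-0.003, 0.003, -0.001]
[0.13, 0.12, 3.1] [0.12, 0.11, 3.1] 
[281.1455801  243.75806589]
```

View pics/w3.png

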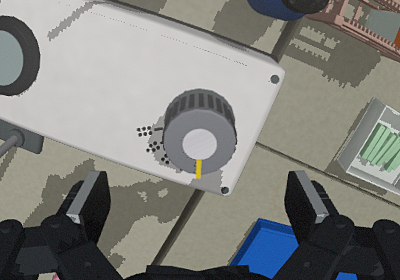

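The sleeve centre at image (280,245) matches the prediction, and the line sits at azimuth -154°, which is value 2. Next: descend, grip, and turn clockwise 40° (0.698 rad).

Call:
{"method": "send_rows", "body": {"series": [[[0.13, 0.12, 3.1, 0, 0, 0, 1], [0.12, 0.11, 3.1, 0, 0, 0, 1], [0, 0, 0, 0, 0, 0, 1], [0, 0, 0, 0, 0, 0, -0.2], [0, 0, 0, 0, 0, 0, -0.2], [0, 0, 0, 0, 0, 0, -0.2], [0, 0, 0, 0, 0, 0, -0.2], [0, 0, 0, 0, 0, 0, -0.2]]], "force": 35}}

```text
time: 5.05
eef_pos: [0.6518, -0.1082, 0.0613]
tcp_rot: [0.975, 0.223, -0.0, -0.003]
contact_force: [-6.2, 8.1, 10.1]
opening: 0.502
finger_force: 35.2
```

Call:
{"method": "send_rows", "body": {"series": [[[0, 0, -0.2, 0, 0, 0.1, -0.2], [0, 0, 0, 0, 0, 0.12, -0.2], [0, 0, 0, 0, 0, 0.12, -0.2], [0, 0, 0, 0, 0, 0.12, -0.2], [0, 0, 0, 0, 0, 0.12, -0.2], [0, 0, 0, 0, 0, 0.12, -0.2], [0, 0, 0, 0, 0, 0, -0.2], [0, 0, 0, 0, 0, 0, -0.2]]]}}

```text
time: 6.05
eef_pos: [0.6522, -0.1111, 0.0613]
tcp_rot: [0.992, -0.124, -0.0, -0.0]
contact_force: [-3.6, 1.2, 6.3]
opening: 0.503
finger_force: 36.6
```

Call:
{"method": "send_rows", "body": {"series": [[[0, 0, 0, 0, 0, 0, 1], [0, 0, 0, 0, 0, 0, 1], [0, 0, 0, 0, 0, 0, 1], [0, 0, -3, 0, 0, 0, 1], [0, 0, -5, 0, 0, 0, 1], [0, 0, -5, 0, 0, 0, 1], [0, 0, 0, 0, 0, 0, 1]]]}}

```text
time: 6.92
eef_pos: [0.6554, -0.1122, 0.1967]
tcp_rot: [0.992, -0.125, 0.006, 0.001]
contact_force: [0.6, -0.1, -0.1]
opening: 1.002
finger_force: 0.0
```

```bash
cat >> h.py <<'E'
def sleeve(w,S=np.array([.648,-.111,.085])):
    """measured azimuth of the yellow line -> value"""
    u,v=proj(w,S).round().astype(int);h=cv2.cvtColor(w["img"],cv2.COLOR_RGB2HSV)[v-40:v+40,u-40:u+40]
    q=np.argwhere((h[...,1]>120)&(h[...,2]>110)&(h[...,0]>15)&(h[...,0]<38))[:,::-1]+[u-40,v-40]
    P=onz(w,*q.mean(0),.085);az=np.degrees(np.arctan2(*(P-S)[[1,0]]))
    return len(q),P,az,(-173.9-az+360)%360/20+3 if az>0 else (-173.9-az)/20+3
E
python3 - <<'E'
from h import *
s=ctrl.get_state();print(s["eef_pos"],s["tcp_rot"])
w=cam("wrist");print(sleeve(w))
plan(.434,.084,.30,.106)
E
```

```text
[ 0.65535503 -0.1122271   0.19669231] [ 0.99218598 -0.12462014  0.00594197  0.00121832]
(53, array([ 0.63078165, -0.10535592,  0.085     ]), np.float64(161.85115012731782), np.float64(4.212442493634109))
rows 7 rot/row [0.0, -0.001, -0.051]
[-3.72, -1.93, -1.55] [-3.62, -2.12, -1.55] [-3.51, -2.3, -1.54] [-3.39, -2.48, -1.54] [-3.26, -2.65, -1.54] [-3.12, -2.81, -1.53] [-2.98, -2.96, -1.53]
```

Call:
{"method": "send_rows", "body": {"series": [[[0, 0, -5.2, 0, 0, 0, 1], [0, 0, -5.2, 0, 0, 0, 1], [-3.72, -1.93, 0, 0, 0, -0.051, 1], [-3.62, -2.12, 0, 0, 0, -0.051, 1], [-3.51, -2.3, 0, 0, 0, -0.051, 1], [-3.4, -2.5, 0, 0, 0, -0.051, 1], [-3.26, -2.65, 0, 0, 0, -0.051, 1], [-3.12, -2.8, 0, 0, 0, -0.051, 1], [-2.98, -2.96, 0, 0, 0, -0.051, 1], [0, 0, 0, 0, 0, 0, 1]]]}}

```text
time: 8.22
eef_pos: [0.4307, 0.0858, 0.2921]
tcp_rot: [0.998, 0.055, -0.001, -0.0]
contact_force: [0.6, -0.8, 0.2]
opening: 1.002
finger_force: 0.0
```

Call:
{"method": "send_rows", "body": {"series": [[[0, 0, 5, 0, 0, 0, 1], [0, 0, 5, 0, 0, 0, 1], [0, 0, 5, 0, 0, 0, 1], [0, 0, 0, 0, 0, 0, 1]]]}}

```text
time: 8.72
eef_pos: [0.4291, 0.0841, 0.1387]
tcp_rot: [0.999, 0.053, -0.006, -0.0]
contact_force: [-0.2, -0.6, 0.5]
opening: 1.0
finger_force: 0.0
```

```bash
cat >> h.py <<'E'
def near(c,col,X,z=.014,r=.08):
    L=[(onz(c,*p,z),p,a) for p,a in blobs(c,col,60)];L=[t for t in L if np.hypot(*(t[0]-X)[:2])<r]
    return [(t[0].round(4).tolist(),t[1].tolist(),t[2]) for t in L]
E
python3 - <<'E'
from h import *
s=ctrl.get_state();print(s["eef_pos"],s["tcp_rot"])
w=cam("wrist");X=np.array([.434,.084,.014]);print(proj(w,X),near(w,"red",X),near(w,"yellow",[.448,.187,.014]))
c=cam("top");print(near(c,"red",X),near(c,"yellow",[.448,.187,.014]))
cv2.imwrite("pics/w4.png",w["img"][:,:,::-1])
E
```

```text
[0.42907706 0.08405427 0.13873486] [ 9.98582702e-01  5.28748215e-02 -6.05318468e-03 -4.46958271e-04]
[278.25272539 192.82761238] [([0.4348, 0.0832, 0.014], [279.3, 192.0], [43, 41, 1401])] [([0.4491, 0.1874, 0.014], [162.1, 165.0], [40, 43, 1313])]
[] []
```

View pics/w4.png

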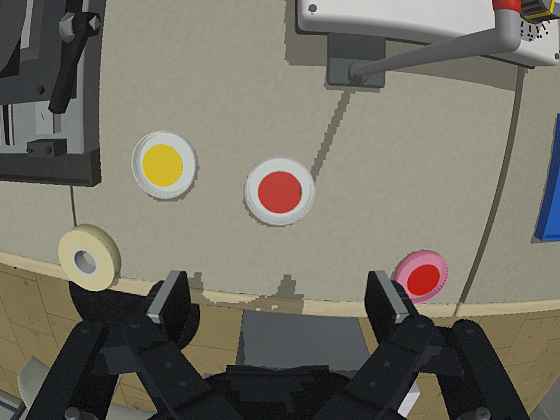

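Red dish at (279,192), clear body, between the open fingers' line; the yellow one at (162,165) is clear of them. I'll get the exact approach.

Run:
```python
from h import *
plan(.4345,.0836,.002,.106)
```

```text
rows 3 rot/row [0.0, 0.0, 0.0]
[0.04, 0.02, 4.74] [0.04, 0.02, 4.74] [0.04, 0.02, 4.74]
```

Call:
{"method": "send_rows", "body": {"series": [[[0.04, 0.02, 4.7, 0, 0, 0, 1], [0.04, 0.02, 4.7, 0, 0, 0, 1], [0.04, 0.02, 3.7, 0, 0, 0, 1], [0, 0, 0.8, 0, 0, 0, 0.7], [0, 0, 0, 0, 0, 0, 0.7], [0, 0, 0, 0, 0, 0, 0.7], [0, 0, 0, 0, 0, 0, 0.7]]]}}

```text
time: 9.7
eef_pos: [0.4354, 0.084, 0.0066]
tcp_rot: [0.999, 0.053, 0.002, 0.0]
contact_force: [-0.6, -0.3, 0.1]
opening: 0.849
finger_force: 0.0
```

Call:
{"method": "send_rows", "body": {"series": [[[0, 0, 0.4, 0, 0, 0, 0.7], [0, 0, 0, 0, 0, 0, 0.2], [0, 0, 0, 0, 0, 0, 0.2], [0, 0, 0, 0, 0, 0, 0.2], [0, 0, 0, 0, 0, 0, 0.2]]], "force": 30}}

```text
time: 10.32
eef_pos: [0.4338, 0.0841, 0.0013]
tcp_rot: [0.999, 0.053, -0.0, -0.0]
contact_force: [-2.1, 0.6, 4.8]
opening: 0.691
finger_force: 31.9
```

Run:
```python
from h import *
s=ctrl.get_state();print(s["eef_pos"],s["tcp_rot"],s["opening"],s["finger_force"],s["contact_force"])
w=cam("wrist");print(proj(w,[.4345,.0836,.014]),near(w,"red",[.4345,.0836,.014]))
cv2.imwrite("pics/w5.png",w["img"][100:400,80:480,::-1])
```

```text
[0.43382786 0.08411629 0.0012977 ] [ 9.98571539e-01  5.34294725e-02 -4.11746371e-04 -5.13374802e-05] 0.6907123113238928 31.89998340094462 [-2.06303186  0.56942522  4.81919851]
[278.96011233 286.29615501] [([0.4353, 0.0845, 0.014], [277.3, 284.7], [80, 68, 4210])]
```

View pics/w5.png

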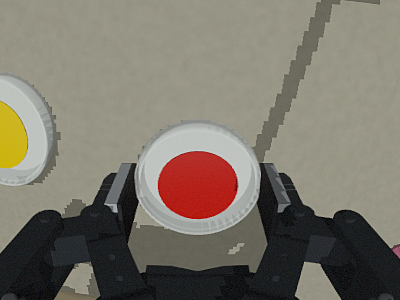

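Firm grip with red centred between the pads at (198,185) in the crop. Next: lift and plan to a point above the view pose.

Call:
{"method": "send_rows", "body": {"series": [[[0, 0, -1, 0, 0, 0, 0.2], [0, 0, -3, 0, 0, 0, 0.2], [0, 0, -5, 0, 0, 0, 0.2], [0, 0, -5, 0, 0, 0, 0.2], [0, 0, -5, 0, 0, 0, 0.2], [0, 0, -5, 0, 0, 0, 0.2], [0, 0, -5, 0, 0, 0, 0.2], [0, 0, -1, 0, 0, 0, 0.2], [0, 0, 0, 0, 0, 0, 0.2], [0, 0, 0, 0, 0, 0, 0.2]]]}}

```text
time: 11.62
eef_pos: [0.4329, 0.084, 0.2985]
tcp_rot: [0.999, 0.053, -0.002, -0.0]
contact_force: [-0.0, -0.7, -0.9]
opening: 0.691
finger_force: 32.6
```

Run:
```python
from h import *
w=cam("wrist");s=ctrl.get_state();z=s["eef_pos"][2];print(s["eef_pos"],s["opening"])
b=blobs(w,"red",1000);print(b,[onz(w,*p,z+.0127)-s["eef_pos"] for p,_ in b])
plan(.631,.0384,.29,.106,.04)
```

```text
[0.43293066 0.08402782 0.29844401] 0.6880996863976202
[(array([277.3, 284.5]), [80, 68, 4199])] [array([0.00158222, 0.00036515, 0.0127    ])]
rows 6 rot/row [-0.0, 0.001, 0.0]
[3.2, 1.11, 0.13] [3.2, 1.11, 0.13] [3.2, 1.11, 0.13] [3.2, 1.11, 0.13] [3.2, 1.11, 0.14] [3.2, 1.11, 0.14]
```

Now move over and descend to z ≈ 0.2013.

Call:
{"method": "send_rows", "body": {"series": [[[1.6, 0.56, 0, 0, 0, 0, 0.2], [3.2, 1.11, 0.13, 0, 0, 0, 0.2], [3.2, 1.11, 0.13, 0, 0, 0, 0.2], [3.2, 1.11, 0.13, 0, 0, 0, 0.2], [3.2, 1.11, 0.14, 0, 0, 0, 0.2], [3.2, 1.11, 0.14, 0, 0, 0, 0.2], [1.6, 0.55, 0.14, 0, 0, 0, 0.2], [0, 0, 0, 0, 0, 0, 0.2], [0, 0, 3, 0, 0, 0, 0.2], [0, 0, 3, 0, 0, 0, 0.2]]]}}

```text
time: 12.92
eef_pos: [0.631, 0.0386, 0.2317]
tcp_rot: [0.999, 0.054, -0.0, -0.0]
contact_force: [0.2, 0.5, -1.7]
opening: 0.694
finger_force: 32.6
```

Call:
{"method": "send_rows", "body": {"series": [[[0, 0, 2, 0, 0, 0, 0.2], [0, 0, 0.9, 0, 0, 0, 0.2], [0, 0, 0, 0, 0, 0, 0.2], [0, 0, 0, 0, 0, 0, 0.2]]]}}

```text
time: 13.42
eef_pos: [0.6327, 0.0382, 0.2054]
tcp_rot: [0.999, 0.053, 0.001, 0.0]
contact_force: [0.9, 0.5, 0.0]
opening: 0.689
finger_force: 32.6
```

Run:
```python
from h import *
w=cam("wrist");s=ctrl.get_state();p=s["eef_pos"];print(s)
for k in("red",):
  b=blobs(w,k,40);print(b)
  for q,_ in b: print(q,onz(w,*q,p[2]+.0127),onz(w,*q,.2))
plan(.631,.0384,.2013,.106)
cv2.imwrite("pics/w6.png",w["img"][...,::-1])
d=cam("scene")["img"][150:260,200:320,::-1];c=cam("top")["img"][110:220,220:340,::-1]
cv2.imwrite("pics/s6.png",np.hstack([cv2.resize(d,(400,366)),cv2.resize(c,(400,366))]))
```

```text
{'time': 13.475, 'qpos': array([-9.95570507e-02,  2.17155808e-01,  1.70829854e+00, -9.57802072e-06,
        1.21347449e+00,  1.36437534e+00]), 'dq': array([ 0.00166437,  0.00038396, -0.00190245,  0.00010273, -0.00117676,
        0.0005376 ]), 'joint_efforts': array([ 6.25889763e-03, -3.72022283e+01, -2.85854244e+01,  3.82224539e-05,
        9.72773014e-04,  3.51838571e-05]), 'eef_pos': array([0.63275628, 0.03819556, 0.20546681]), 'tcp_rot': array([9.98571877e-01, 5.34081650e-02, 1.31566856e-03, 2.07409864e-04]), 'contact_force': array([ 0.82981504, -0.67385372, -1.0787231 ]), 'wrist_torque': array([ 0.01525907,  0.04677655, -0.04170985]), 'finger_force': 32.61618366332186, 'opening': 0.6897394657047233}
[(array([275., 123.]), [19, 24, 396]), (array([277.3, 284.4]), [80, 68, 4202]), (array([275.2, 365.9]), [14, 10, 106]), (array([333.1, 367.6]), [12, 9, 79])]
[275. 123.] [0.70742185 0.0473735  0.21816681] [0.70622477 0.04734229 0.2       ]
[277.3 284.4] [0.63435942 0.03858138 0.21816681] [0.62298985 0.03732605 0.2       ]
[275.2 365.9] [0.57894398 0.03378784 0.21816681] [0.55985892 0.0318651  0.2       ]
[333.1 367.6] [0.57970591 0.00060228 0.21816681] [ 0.56072693 -0.00594089  0.2       ]
rows 1 rot/row [0.001, -0.003, 0.001]
[-0.17, -0.04, 0.42]
```

View pics/w6.png

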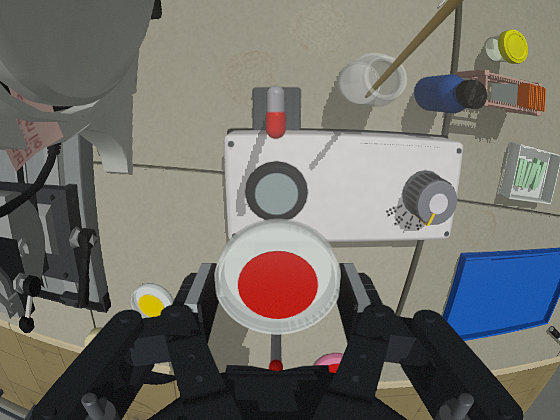

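Red dish at (277,284) sits between the tips (275,123) and (275,366), about 4 mm too high and 2 mm too far forward. Correcting that, then holding.

Call:
{"method": "send_rows", "body": {"series": [[[-0.2, -0.05, 0.42, 0, 0, 0, 0.2], [0, 0, 0, 0, 0, 0, 0.2], [0, 0, 0, 0, 0, 0, 0.2], [0, 0, 0, 0, 0, 0, 0.2]]]}}

```text
time: 14.08
eef_pos: [0.63, 0.0385, 0.1997]
tcp_rot: [0.999, 0.053, 0.0, 0.0]
contact_force: [-0.1, 0.2, -1.4]
opening: 0.689
finger_force: 32.6
```

Run:
```python
from h import *
w=cam("wrist");s=ctrl.get_state();p=s["eef_pos"];print(p,s["tcp_rot"])
b=blobs(w,"red",1000);print([onz(w,*q,p[2]+.0127) for q,_ in b])
```

```text
[0.62996675 0.03851973 0.19969801] [9.98575515e-01 5.33566932e-02 7.11126892e-05 4.80370776e-06]
[array([0.63161153, 0.03884897, 0.21239801])]
```

Call:
{"method": "send_rows", "body": {"series": [[[0.04, 0, -0.15, 0, 0, 0, 0.2], [0, 0, 0, 0, 0, 0, 0.2], [0, 0, 0, 0, 0, 0, 0.2], [0, 0, 0, 0, 0, 0, 0.2], [0, 0, 0, 0, 0, 0, 0.2], [0, 0, 0, 0, 0, 0, 0.2], [0, 0, 0, 0, 0, 0, 0.2], [0, 0, 0, 0, 0, 0, 0.2], [0, 0, 0, 0, 0, 0, 0.2], [0, 0, 0, 0, 0, 0, 0.2]]]}}

```text
time: 15.38
eef_pos: [0.6303, 0.0386, 0.2011]
tcp_rot: [0.999, 0.053, -0.0, -0.0]
contact_force: [-0.3, 0.2, 0.4]
opening: 0.689
finger_force: 32.6
```

Call:
{"method": "send_rows", "body": {"series": [[[0, 0, 0, 0, 0, 0, 0.2], [0, 0, 0, 0, 0, 0, 0.2], [0, 0, 0, 0, 0, 0, 0.2], [0, 0, 0, 0, 0, 0, 0.2], [0, 0, 0, 0, 0, 0, 0.2], [0, 0, 0, 0, 0, 0, 0.2], [0, 0, 0, 0, 0, 0, 0.2], [0, 0, 0, 0, 0, 0, 0.2], [0, 0, 0, 0, 0, 0, 0.2], [0, 0, 0, 0, 0, 0, 0.2]]]}}

```text
time: 16.62
eef_pos: [0.6303, 0.0386, 0.2011]
tcp_rot: [0.999, 0.053, 0.0, 0.0]
contact_force: [-0.1, 0.3, 0.2]
opening: 0.689
finger_force: 32.6
```

Call:
{"method": "send_rows", "body": {"series": [[[0, 0, 0, 0, 0, 0, 0.2], [0, 0, 0, 0, 0, 0, 0.2], [0, 0, 0, 0, 0, 0, 0.2], [0, 0, 0, 0, 0, 0, 0.2]]]}}

```text
time: 17.12
eef_pos: [0.6303, 0.0386, 0.2011]
tcp_rot: [0.999, 0.053, -0.0, -0.0]
contact_force: [0.0, 0.1, -0.6]
opening: 0.689
finger_force: 32.6
```

Run:
```python
from h import *
c=cam("top");d=cam("scene")
# tray from wall corners in top image (rim height .016)
h=cv2.cvtColor(c["img"],cv2.COLOR_RGB2HSV);m=cv2.inRange(h,(105,150,40),(125,255,255));m[:, :330]=0
k=max(cv2.findContours(m,0,1)[0],key=cv2.contourArea);e=cv2.approxPolyDP(cv2.convexHull(k),8,True)[:,0]
P=np.array([onz(c,*q,.016) for q in e]);print(e.tolist(),P.round(3).tolist(),P.mean(0))
import pickle;w=cam("wrist")
h=cv2.cvtColor(w["img"],cv2.COLOR_RGB2HSV);m=cv2.inRange(h,(105,150,40),(125,255,255))
s=pickle.load(open("w2.pkl","rb"))
w1=dict(w);w1["img"]=cv2.imread("pics/w1.png")[:,:,::-1];w1["T"]=np.load("w1T.npy")
h=cv2.cvtColor(w1["img"],cv2.COLOR_RGB2HSV);m=cv2.inRange(h,(105,150,40),(125,255,255))
k=max(cv2.findContours(m,0,1)[0],key=cv2.contourArea);e=cv2.approxPolyDP(cv2.convexHull(k),8,True)[:,0]
P=np.array([onz(w1,*q,.016) for q in e]);print(e.tolist(),P.round(3).tolist(),P.mean(0))
```

```text
[[447, 202], [454, 255], [361, 265], [354, 210]] [[0.576, -0.466, 0.016], [0.436, -0.476, 0.016], [0.414, -0.232, 0.016], [0.559, -0.219, 0.016]] [ 0.49622302 -0.34813209  0.016     ]
[[376, 142], [506, 155], [490, 234], [367, 236]] [[0.563, -0.219, 0.016], [0.584, -0.466, 0.016], [0.438, -0.477, 0.016], [0.414, -0.233, 0.016]] [ 0.49976684 -0.34864231  0.016     ]
```

Red was held still for over 2.5 s at the view pose. Tray centre is about (0.499, -0.348), yaw 0.09. Next: lift straight up, then transfer.

Call:
{"method": "send_rows", "body": {"series": [[[0, 0, -2, 0, 0, 0, 0.2], [0, 0, -4, 0, 0, 0, 0.2], [0, 0, -3, 0, 0, 0, 0.2], [0, 0, 0, 0, 0, 0, 0.2]]]}}

```text
time: 17.77
eef_pos: [0.6322, 0.0385, 0.2966]
tcp_rot: [0.999, 0.053, 0.005, 0.001]
contact_force: [0.3, 0.1, -0.6]
opening: 0.691
finger_force: 32.6
```

Run:
```python
from h import *
plan(.493,-.300,.29,.09,.045)
```

```text
rows 9 rot/row [0.0, -0.001, 0.002]
[-1.94, 3.57, 0.06] [-1.93, 3.58, 0.06] [-1.93, 3.58, 0.06] [-1.92, 3.58, 0.07] [-1.91, 3.59, 0.07] [-1.91, 3.59, 0.07] [-1.9, 3.6, 0.07] [-1.89, 3.6, 0.07] [-1.88, 3.6, 0.07]
```

Call:
{"method": "send_rows", "body": {"series": [[[-1, 1.8, 0, 0, 0, 0, 0.2], [-1.93, 3.58, 0.06, 0, 0, 0.002, 0.2], [-1.93, 3.58, 0.06, 0, 0, 0.002, 0.2], [-1.92, 3.58, 0.07, 0, 0, 0.002, 0.2], [-1.91, 3.6, 0.07, 0, 0, 0.002, 0.2], [-1.91, 3.6, 0.07, 0, 0, 0.002, 0.2], [-1.9, 3.6, 0.07, 0, 0, 0.002, 0.2], [-1.9, 3.6, 0.07, 0, 0, 0.002, 0.2], [-1.9, 3.6, 0.07, 0, 0, 0.002, 0.2], [-0.9, 1.8, 0, 0, 0, 0, 0.2]]]}}

```text
time: 19.02
eef_pos: [0.489, -0.3019, 0.2834]
tcp_rot: [0.999, 0.044, -0.002, -0.001]
contact_force: [0.1, 0.3, -0.6]
opening: 0.691
finger_force: 32.6
```

Call:
{"method": "send_rows", "body": {"series": [[[0, 0, 2, 0, 0, 0, 0.2], [0, 0, 5, 0, 0, 0, 0.2], [0, 0, 5, 0, 0, 0, 0.2], [0, 0, 5, 0, 0, 0, 0.2], [0, 0, 5, 0, 0, 0, 0.2], [0, 0, 3, 0, 0, 0, 0.2], [0, 0, 0, 0, 0, 0, 0.2], [0, 0, 0, 0, 0, 0, 0.2]]]}}

```text
time: 20.02
eef_pos: [0.492, -0.2998, 0.0363]
tcp_rot: [0.999, 0.046, 0.0, 0.0]
contact_force: [0.4, 0.2, 0.3]
opening: 0.689
finger_force: 32.7
```

Run:
```python
from h import *
plan(.493,-.300,.009,.09)
c=cam("top");w=cam("wrist");print(near(c,"yellow",[.449,.187,.014]))
cv2.imwrite("pics/w7.png",w["img"][...,::-1])
```

```text
rows 1 rot/row [0.0, -0.001, 0.002]
[0.09, 0.03, 2.73] 
[([0.4485, 0.1869, 0.014], [201.7, 254.8], [14, 14, 150])]
```

View pics/w7.png

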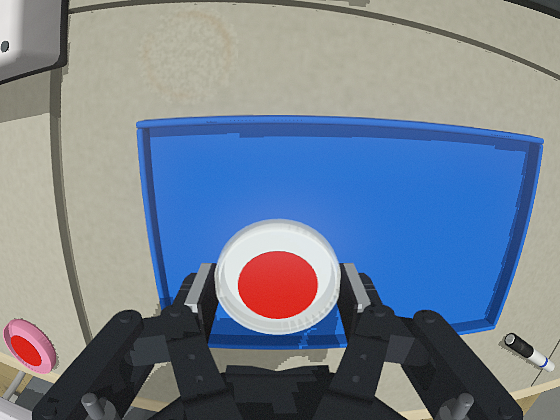

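Red dish at (277,283) is over the left half of the tray, clear of the walls. Lowering.

Call:
{"method": "send_rows", "body": {"series": [[[0.09, 0, 1.5, 0, 0, 0, 0.2], [0, 0, 1.0, 0, 0, 0, 0.2], [0, 0, 0.3, 0, 0, 0, 0.2], [0, 0, 0.1, 0, 0, 0, 0.2], [0, 0, 0, 0, 0, 0, 0.2], [0, 0, 0, 0, 0, 0, 0.2]]]}}

```text
time: 20.88
eef_pos: [0.4925, -0.3005, 0.0071]
tcp_rot: [0.999, 0.045, 0.0, 0.0]
contact_force: [0.3, 0.6, 0.5]
opening: 0.689
finger_force: 32.7
```

Call:
{"method": "send_rows", "body": {"series": [[[0, 0, 0.15, 0, 0, 0, 0.2], [0, 0, 0.1, 0, 0, 0, 0.2], [0, 0, 0, 0, 0, 0, 0.2], [0, 0, 0, 0, 0, 0, 0.2]]]}}

```text
time: 21.38
eef_pos: [0.4925, -0.3005, 0.0053]
tcp_rot: [0.999, 0.045, 0.0, 0.0]
contact_force: [-1.9, 2.0, 5.6]
opening: 0.688
finger_force: 33.3
```

Contact felt. Release and rise.

Call:
{"method": "send_rows", "body": {"series": [[[0, 0, 0, 0, 0, 0, 0.65], [0, 0, 0, 0, 0, 0, 0.65], [0, 0, 0, 0, 0, 0, 0.65], [0, 0, -1.5, 0, 0, 0, 0.65], [0, 0, -3, 0, 0, 0, 0.65], [0, 0, -5, 0, 0, 0, 1], [0, 0, -5, 0, 0, 0, 1], [0, 0, -5, 0, 0, 0, 1], [0, 0, -5, 0, 0, 0, 1], [0, 0, -4, 0, 0, 0, 1]]]}}

```text
time: 22.62
eef_pos: [0.4924, -0.3003, 0.2931]
tcp_rot: [0.999, 0.045, 0.001, 0.001]
contact_force: [-0.1, -0.6, -0.3]
opening: 1.002
finger_force: 0.0
```

Run:
```python
from h import *
w=cam("wrist");c=cam("top")
print(near(w,"red",[.495,-.3,.018],.018),near(c,"red",[.495,-.3,.018],.018))
for q in(w,c): print(near(q,"yellow",[.449,.187,.014],r=.15),[b for b in blobs(q,"green",60)])
plan(.448,.187,.285,.106,.058)
```

```text
[([0.4936, -0.3003, 0.018], [276.7, 165.1], [28, 27, 598])] [([0.4928, -0.3007, 0.018], [386.2, 234.4], [13, 14, 133])]
[([0.4475, 0.1795, 0.014], [2.1, 177.0], [6, 20, 96])] []
[([0.4485, 0.1869, 0.014], [201.7, 254.8], [14, 14, 150])] [(array([268.6,  63. ]), [15, 18, 72])]
rows 9 rot/row [0.001, -0.001, -0.002]
[-0.02, -5.46, 0.08] [-0.01, -5.46, 0.09] [-0.0, -5.46, 0.1] [0.01, -5.46, 0.1] [0.02, -5.46, 0.11] [0.03, -5.46, 0.11] [0.04, -5.46, 0.12] [0.05, -5.46, 0.12] [0.06, -5.46, 0.13]
```

Call:
{"method": "send_rows", "body": {"series": [[[0, -3, 0, 0, 0, 0, 1], [0, -5.46, 0.1, 0, 0, 0, 1], [0, -5.46, 0.1, 0, 0, -0.002, 1], [0, -5.46, 0.1, 0, 0, -0.002, 1], [0, -5.46, 0.1, 0, 0, -0.002, 1], [0, -5.46, 0.1, 0, 0, -0.002, 1], [0, -5.46, 0.1, 0, 0, -0.002, 1], [0, -5.46, 0.1, 0, 0, -0.002, 1], [0, -5.46, 0.1, 0, 0, -0.002, 1], [0, -2, 0.1, 0, 0, -0.002, 1]]]}}

```text
time: 23.98
eef_pos: [0.4442, 0.1867, 0.2796]
tcp_rot: [0.998, 0.055, -0.0, -0.0]
contact_force: [0.9, 0.1, 0.3]
opening: 1.002
finger_force: 0.0
```

Run:
```python
from h import *
w=cam("wrist");Y=[.449,.187,.014];print(near(w,"yellow",Y),sleeve(w) if 0 else "")
cv2.imwrite("pics/w8.png",w["img"][...,::-1])
t=cv2.imread("pics/top0.png");c=cam("top")
for z in(.0,.03): print([onz(c,*p,z).round(3).tolist() for p in((177,262),(167,262),(178,230))])
plan(.449,.187,.12,.106)
```

```text
[([0.4492, 0.1874, 0.014], [277.2, 162.9], [29, 29, 650])] 
[[0.431, 0.256, 0.0], [0.431, 0.283, 0.0], [0.516, 0.254, 0.0]]
[[0.431, 0.248, 0.03], [0.431, 0.274, 0.03], [0.514, 0.246, 0.03]]
rows 4 rot/row [-0.0, 0.0, 0.001]
[0.12, -0.01, 3.99] [0.12, -0.01, 3.99] [0.12, -0.01, 3.99] [0.12, -0.01, 3.99]
```

View pics/w8.png

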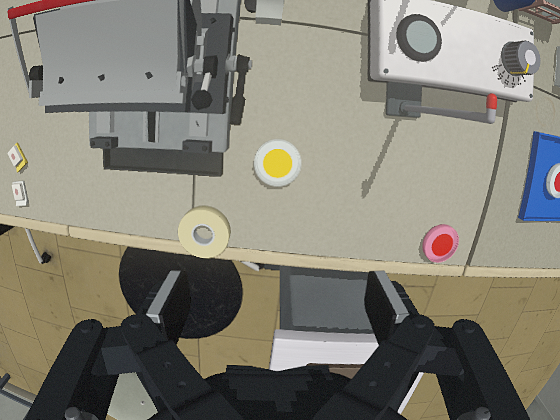

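Yellow dish at (277,163) is unmoved. The machine's base (edge x≈225) and the tape (204,232) are close on the left, so I'll rotate the grip to yaw ≈ 0.75 for finger clearance.

Call:
{"method": "send_rows", "body": {"series": [[[0.3, 0, 1, 0, 0, -0.16, 1], [0, 0, 3, 0, 0, -0.16, 1], [0, 0, 4, 0, 0, -0.16, 1], [0, 0, 4, 0, 0, -0.16, 1], [0, 0, 3, 0, 0, 0, 1], [0, 0, 0, 0, 0, 0, 0.8], [0, 0, 0, 0, 0, 0, 0.8]]]}}

```text
time: 24.95
eef_pos: [0.4494, 0.1842, 0.1315]
tcp_rot: [0.931, 0.364, 0.001, 0.0]
contact_force: [-0.5, -0.2, -0.1]
opening: 0.899
finger_force: 0.0
```

Run:
```python
from h import *
w=cam("wrist");Y=[.449,.187,.014];print(near(w,"yellow",Y))
plan(.4487,.187,.003,.75)
cv2.imwrite("pics/w9.png",w["img"][...,::-1])
```

```text
[([0.449, 0.1876, 0.014], [273.8, 200.6], [45, 42, 1483])]
rows 3 rot/row [0.001, -0.001, -0.001]
[0.02, -0.1, 4.3] [0.02, -0.09, 4.3] [0.03, -0.09, 4.3]
```

View pics/w9.png

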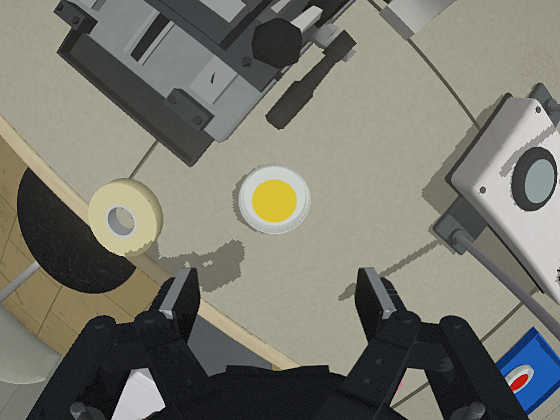

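The dish at (274,200) has free space on both finger sides. Descend and grip.

Call:
{"method": "send_rows", "body": {"series": [[[0.03, -0.1, 4.3, 0, 0, 0, 0.8], [0.03, -0.1, 4.3, 0, 0, 0, 0.8], [0.03, -0.1, 3.6, 0, 0, 0, 0.7], [0, 0, 0.6, 0, 0, 0, 0.7], [0, 0, 0, 0, 0, 0, 0.7], [0, 0, 0, 0, 0, 0, 0.7]]]}}

```text
time: 25.75
eef_pos: [0.4491, 0.1878, 0.0044]
tcp_rot: [0.931, 0.365, 0.002, 0.0]
contact_force: [0.3, -0.1, 0.8]
opening: 0.85
finger_force: 0.0
```

Call:
{"method": "send_rows", "body": {"series": [[[0, 0, 0.25, 0, 0, 0, 0.7], [0, 0, 0, 0, 0, 0, 0.2], [0, 0, 0, 0, 0, 0, 0.2], [0, 0, 0, 0, 0, 0, 0.2], [0, 0, 0, 0, 0, 0, 0.2], [0, 0, 0, 0, 0, 0, 0.2]]], "force": 30}}

```text
time: 26.5
eef_pos: [0.4476, 0.1876, 0.0008]
tcp_rot: [0.931, 0.365, 0.0, -0.0]
contact_force: [-2.3, -0.9, 5.4]
opening: 0.689
finger_force: 31.9
```

Call:
{"method": "send_rows", "body": {"series": [[[0, 0, -1, 0, 0, 0, 0.2], [0, 0, -3, 0, 0, 0, 0.2], [0, 0, -5, 0, 0, 0, 0.2], [0, 0, -5, 0, 0, 0, 0.2], [0, 0, -5, 0, 0, 0, 0.2], [0, 0, -5, 0, 0, 0, 0.2], [0, 0, -5, 0, 0, 0, 0.2], [0, 0, -1, 0, 0, 0, 0.2], [0, 0, 0, 0, 0, 0, 0.2], [0, 0, 0, 0, 0, 0, 0.2]]]}}

```text
time: 27.75
eef_pos: [0.4461, 0.1872, 0.2972]
tcp_rot: [0.931, 0.365, -0.002, -0.0]
contact_force: [-0.4, 0.4, -1.0]
opening: 0.685
finger_force: 32.6
```

Run:
```python
from h import *
w=cam("wrist");s=ctrl.get_state();p=s["eef_pos"]
b=blobs(w,"yellow",1000);R=Rn.from_quat(s["tcp_rot"]);print(b,[R.inv().apply(onz(w,*q,p[2]+.012)-p) for q,_ in b])
plan(.6303,.0386,.295,.106,.04)
```

```text
[(array([277.7, 285.2]), [80, 68, 4262])] [array([ 8.75747351e-04,  7.91796027e-05, -1.20036836e-02])]
rows 6 rot/row [-0.0, 0.001, 0.107]
[0.57, 3.9, 0.02] [0.98, 3.82, 0.03] [1.38, 3.69, 0.03] [1.77, 3.52, 0.03] [2.14, 3.32, 0.03] [2.48, 3.07, 0.03]
```

Call:
{"method": "send_rows", "body": {"series": [[[0.57, 3.9, 0.02, 0, 0, 0.107, 0.2], [0.98, 3.82, 0.03, 0, 0, 0.107, 0.2], [1.38, 3.7, 0.03, 0, 0, 0.107, 0.2], [1.77, 3.52, 0.03, 0, 0, 0.107, 0.2], [2.14, 3.32, 0.03, 0, 0, 0.107, 0.2], [2.5, 3.07, 0.03, 0, 0, 0.107, 0.2], [0, 0, 0, 0, 0, 0, 0.2], [0, 0, 0, 0, 0, 0, 0.2]]]}}

```text
time: 28.8
eef_pos: [0.6306, 0.039, 0.2962]
tcp_rot: [0.999, 0.053, -0.002, -0.0]
contact_force: [-0.1, -0.6, -0.6]
opening: 0.684
finger_force: 32.6
```

Run:
```python
from h import *
plan(.631,.0386,.2008,.106,.04)
```

```text
rows 3 rot/row [-0.0, 0.001, -0.0]
[0.02, 0.02, 3.18] [0.02, 0.02, 3.18] [0.01, 0.02, 3.18]
```

Call:
{"method": "send_rows", "body": {"series": [[[0, 0, 2.5, 0, 0, 0, 0.2], [0, 0.04, 3.5, 0, 0, 0, 0.2], [0, 0, 2.5, 0, 0, 0, 0.2], [0, 0, 0.9, 0, 0, 0, 0.2], [0, 0, 0, 0, 0, 0, 0.2], [0, 0, 0, 0, 0, 0, 0.2], [0, 0, 0, 0, 0, 0, 0.2]]]}}

```text
time: 29.68
eef_pos: [0.6322, 0.0383, 0.2057]
tcp_rot: [0.999, 0.052, 0.001, 0.0]
contact_force: [-0.5, -0.4, -0.2]
opening: 0.683
finger_force: 32.6
```

Run:
```python
from h import *
w=cam("wrist");s=ctrl.get_state();p=s["eef_pos"];print(p,s["tcp_rot"])
b=blobs(w,"yellow",1000);print([onz(w,*q,p[2]+.013) for q,_ in b],[onz(w,*q,.2) for q,_ in blobs(w,"red",60)])
plan(.631,.0386,.2008,.106,.04)
print(sleeve(w))
```

```text
[0.6320674  0.03827569 0.20537801] [9.98624729e-01 5.24165141e-02 1.06576937e-03 1.54736801e-04]
[array([0.63339953, 0.03844894, 0.21837801])] [array([0.70632787, 0.0473763 , 0.2       ]), array([ 0.61552223, -0.10945676,  0.2       ]), array([0.55938582, 0.03192267, 0.2       ]), array([ 0.56026949, -0.00577578,  0.2       ])]
rows 1 rot/row [0.0, -0.002, -0.001]
[-0.1, -0.04, 0.46] 
(46, array([ 0.63114913, -0.10580995,  0.085     ]), np.float64(162.88120999596845), np.float64(4.160939500201579))
```

Call:
{"method": "send_rows", "body": {"series": [[[-0.05, -0.03, 0.33, 0, 0, 0, 0.2], [0, 0, 0, 0, 0, 0, 0.2], [0, 0, 0, 0, 0, 0, 0.2], [0, 0, 0, 0, 0, 0, 0.2], [0, 0, 0, 0, 0, 0, 0.2]]]}}

```text
time: 30.35
eef_pos: [0.631, 0.0385, 0.2008]
tcp_rot: [0.999, 0.052, 0.0, -0.0]
contact_force: [0.7, -0.2, -0.8]
opening: 0.688
finger_force: 32.6
```

Right on target; hold for over 2.5 s.

Call:
{"method": "send_rows", "body": {"series": [[[0, 0, 0, 0, 0, 0, 0.2], [0, 0, 0, 0, 0, 0, 0.2], [0, 0, 0, 0, 0, 0, 0.2], [0, 0, 0, 0, 0, 0, 0.2], [0, 0, 0, 0, 0, 0, 0.2], [0, 0, 0, 0, 0, 0, 0.2], [0, 0, 0, 0, 0, 0, 0.2], [0, 0, 0, 0, 0, 0, 0.2], [0, 0, 0, 0, 0, 0, 0.2], [0, 0, 0, 0, 0, 0, 0.2]]]}}

```text
time: 31.6
eef_pos: [0.631, 0.0386, 0.2007]
tcp_rot: [0.999, 0.052, 0.0, -0.0]
contact_force: [0.3, 0.5, -1.4]
opening: 0.688
finger_force: 32.6
```

Call:
{"method": "send_rows", "body": {"series": [[[0, 0, 0, 0, 0, 0, 0.2], [0, 0, 0, 0, 0, 0, 0.2], [0, 0, 0, 0, 0, 0, 0.2], [0, 0, 0, 0, 0, 0, 0.2], [0, 0, 0, 0, 0, 0, 0.2], [0, 0, 0, 0, 0, 0, 0.2], [0, 0, 0, 0, 0, 0, 0.2], [0, 0, 0, 0, 0, 0, 0.2], [0, 0, 0, 0, 0, 0, 0.2], [0, 0, 0, 0, 0, 0, 0.2]]]}}

```text
time: 32.85
eef_pos: [0.631, 0.0385, 0.2007]
tcp_rot: [0.999, 0.052, -0.0, 0.0]
contact_force: [-0.0, 0.0, -0.4]
opening: 0.687
finger_force: 32.6
```

Call:
{"method": "send_rows", "body": {"series": [[[0, 0, -2, 0, 0, 0, 0.2], [0, 0, -4, 0, 0, 0, 0.2], [0, 0, -3, 0, 0, 0, 0.2], [0, 0, 0, 0, 0, 0, 0.2], [0, 0, 0, 0, 0, 0, 0.2]]]}}

```text
time: 33.48
eef_pos: [0.6305, 0.0386, 0.29]
tcp_rot: [0.999, 0.052, -0.001, -0.0]
contact_force: [-0.1, -0.0, -1.7]
opening: 0.687
finger_force: 32.6
```

Run:
```python
from h import *
c=cam("top");print(near(c,"red",[.493,-.3,.018],.018,.15))
plan(.502,-.396,.29,.09,.05)
```

```text
[([0.493, -0.3013, 0.018], [386.4, 234.3], [13, 14, 139])]
rows 10 rot/row [-0.0, 0.0, 0.001]
[-1.73, 4.19, -0.01] [-1.72, 4.19, -0.01] [-1.72, 4.19, -0.01] [-1.71, 4.2, -0.01] [-1.7, 4.2, -0.01] [-1.7, 4.2, -0.01] [-1.69, 4.2, -0.01] [-1.69, 4.21, -0.01] [-1.68, 4.21, -0.01] [-1.67, 4.21, -0.01]
```

Call:
{"method": "send_rows", "body": {"series": [[[-1, 2.1, 0, 0, 0, 0, 0.2], [-1.72, 4.2, 0, 0, 0, 0.002, 0.2], [-1.72, 4.2, 0, 0, 0, 0.002, 0.2], [-1.71, 4.2, 0, 0, 0, 0.002, 0.2], [-1.7, 4.2, 0, 0, 0, 0.002, 0.2], [-1.7, 4.2, 0, 0, 0, 0.002, 0.2], [-1.7, 4.2, 0, 0, 0, 0.002, 0.2], [-1.7, 4.2, 0, 0, 0, 0.002, 0.2], [-1.7, 4.2, 0, 0, 0, 0, 0.2], [-1.7, 4.2, 0, 0, 0, 0, 0.2]]]}}

```text
time: 34.78
eef_pos: [0.505, -0.3763, 0.2892]
tcp_rot: [0.999, 0.045, -0.001, -0.001]
contact_force: [0.7, 0.9, -0.3]
opening: 0.689
finger_force: 32.6
```

Call:
{"method": "send_rows", "body": {"series": [[[-0.7, 2.1, 1, 0, 0, 0, 0.2], [0, 0, 5, 0, 0, 0, 0.2], [0, 0, 5, 0, 0, 0, 0.2], [0, 0, 5, 0, 0, 0, 0.2], [0, 0, 5, 0, 0, 0, 0.2], [0, 0, 3.5, 0, 0, 0, 0.2], [0, 0, 0, 0, 0, 0, 0.2], [0, 0, 0, 0, 0, 0, 0.2], [0, 0, 0, 0, 0, 0, 0.2]]]}}

```text
time: 35.9
eef_pos: [0.5032, -0.3972, 0.0483]
tcp_rot: [0.999, 0.045, 0.001, 0.002]
contact_force: [-0.3, -0.5, -0.2]
opening: 0.687
finger_force: 32.6
```

Run:
```python
from h import *
plan(.502,-.396,.0065,.09)
w=cam("wrist");print(near(w,"red",[.493,-.3,.018],.018,.15),blobs(w,"yellow",800))
```

```text
rows 1 rot/row [0.003, -0.003, 0.001]
[-0.12, -0.15, 4.18] 
[([0.4937, -0.3005, 0.018], [125.0, 246.3], [52, 53, 2100])] [(array([277.6, 285.2]), [80, 68, 4264])]
```

Call:
{"method": "send_rows", "body": {"series": [[[-0.1, -0.1, 1.5, 0, 0, 0, 0.2], [0, 0, 1.5, 0, 0, 0, 0.2], [0, 0, 0.7, 0, 0, 0, 0.2], [0, 0, 0, 0, 0, 0, 0.2], [0, 0, 0, 0, 0, 0, 0.2], [0, 0, 0, 0, 0, 0, 0.2]]]}}

```text
time: 36.7
eef_pos: [0.5013, -0.3955, 0.0093]
tcp_rot: [0.999, 0.045, 0.0, 0.0]
contact_force: [0.4, -0.2, -1.0]
opening: 0.69
finger_force: 32.6
```

Call:
{"method": "send_rows", "body": {"series": [[[0, 0, 0.3, 0, 0, 0, 0.2], [0, 0, 0.2, 0, 0, 0, 0.2], [0, 0, 0, 0, 0, 0, 0.2], [0, 0, 0, 0, 0, 0, 0.2]]]}}

```text
time: 37.2
eef_pos: [0.501, -0.3953, 0.0048]
tcp_rot: [0.999, 0.045, -0.0, -0.0]
contact_force: [-2.4, 1.9, 5.4]
opening: 0.687
finger_force: 33.1
```

Contact. Release and rise, then look at the tray.

Call:
{"method": "send_rows", "body": {"series": [[[0, 0, 0, 0, 0, 0, 0.65], [0, 0, 0, 0, 0, 0, 0.65], [0, 0, 0, 0, 0, 0, 0.65], [0, 0, -1.5, 0, 0, 0, 0.65], [0, 0, -3, 0, 0, 0, 0.65], [0, 0, -5, 0, 0, 0, 1], [0, 0, -5, 0, 0, 0, 1], [0, 0, -5, 0, 0, 0, 1], [0, 0, -5, 0, 0, 0, 1], [0, 0, 0, 0, 0, 0, 1]]]}}

```text
time: 38.45
eef_pos: [0.5029, -0.3972, 0.2569]
tcp_rot: [0.999, 0.045, 0.004, 0.005]
contact_force: [0.8, 0.5, -0.1]
opening: 1.0
finger_force: 0.0
```

Run:
```python
from h import *
w=cam("wrist");cv2.imwrite("pics/w10.png",w["img"][...,::-1])
print(near(w,"red",[.493,-.3,.018],.018,.15),near(w,"yellow",[.502,-.396,.018],.018,.15))
c=cam("top");print({k:near(c,k,[.45,.13,.018],.014,.6) for k in HSV})
plan(.648,-.111,.26,-.30,.045)
```

```text
[([0.4938, -0.3003, 0.018], [195.7, 174.1], [29, 29, 659])] [([0.5021, -0.3953, 0.018], [273.5, 173.5], [30, 30, 728])]
{'yellow': [([0.8405, -0.2096, 0.014], [346.6, 108.5], [15, 14, 167]), ([0.5015, -0.3975, 0.014], [422.4, 230.5], [14, 14, 152])], 'red': [([0.6387, 0.4361, 0.014], [110.1, 185.8], [70, 6, 208]), ([0.4932, -0.3022, 0.014], [386.4, 234.3], [13, 14, 139]), ([0.4383, 0.7023, 0.014], [7.8, 262.3], [18, 29, 364]), ([0.3569, -0.0762, 0.014], [302.1, 288.2], [15, 15, 167])], 'green': [([0.9811, 0.0059, 0.014], [267.5, 61.7], [12, 13, 63])], 'blue': [([0.496, -0.3385, 0.014], [400.1, 233.0], [100, 66, 4039])]}
rows 8 rot/row [0.0, -0.0, 0.049]
[2.15, -3.37, -0.13] [1.98, -3.47, -0.12] [1.81, -3.56, -0.12] [1.64, -3.65, -0.12] [1.46, -3.72, -0.12] [1.27, -3.79, -0.12] [1.09, -3.85, -0.12] [0.9, -3.9, -0.12]
```

View pics/w10.png

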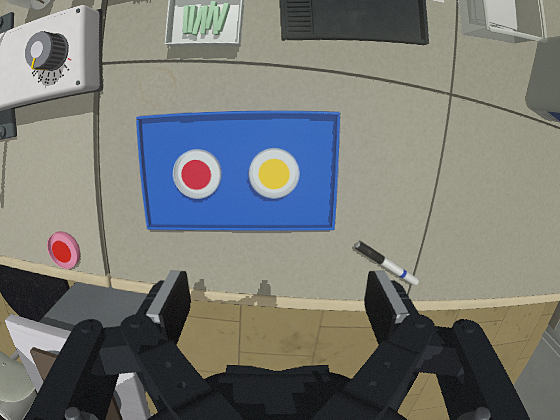

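Both dishes lie flat side by side at (196,174) and (274,173). Back to the sleeve.

Call:
{"method": "send_rows", "body": {"series": [[[2.15, -3.37, -0.13, 0, 0, 0.049, 1], [1.98, -3.47, -0.12, 0, 0, 0.049, 1], [1.8, -3.56, -0.12, 0, 0, 0.049, 1], [1.64, -3.65, -0.12, 0, 0, 0.049, 1], [1.46, -3.72, -0.12, 0, 0, 0.049, 1], [1.27, -3.8, -0.12, 0, 0, 0.049, 1], [1.1, -3.85, -0.12, 0, 0, 0.049, 1], [0.9, -3.9, -0.12, 0, 0, 0.049, 1], [0, 0, 0, 0, 0, 0, 1], [0, 0, 5, 0, 0, 0, 1]]]}}

```text
time: 39.8
eef_pos: [0.6503, -0.1119, 0.2119]
tcp_rot: [0.989, -0.149, 0.004, 0.001]
contact_force: [0.6, -0.2, -0.9]
opening: 1.003
finger_force: 0.0
```

Call:
{"method": "send_rows", "body": {"series": [[[0, 0, 5, 0, 0, 0, 1], [0, 0, 3, 0, 0, 0, 1], [0, 0, 0, 0, 0, 0, 1], [0, 0, 0, 0, 0, 0, 1]]]}}

```text
time: 40.3
eef_pos: [0.6484, -0.1118, 0.1294]
tcp_rot: [0.989, -0.15, 0.001, 0.0]
contact_force: [-0.8, -0.4, 0.8]
opening: 0.995
finger_force: 0.0
```

Run:
```python
from h import *
w=cam("wrist");s=ctrl.get_state();print(s["eef_pos"],sleeve(w))
plan(.648,-.111,.058,-.30)
```

```text
[ 0.64904341 -0.11188494  0.13043081] (80, array([ 0.63117634, -0.10542868,  0.085     ]), np.float64(161.67719511098355), np.float64(4.221140244450822))
rows 2 rot/row [0.0, -0.002, -0.001]
[-0.07, -0.03, 3.62] [-0.07, -0.03, 3.62]
```

Call:
{"method": "send_rows", "body": {"series": [[[-0.07, -0.03, 3.4, 0, 0, 0, 1], [-0.07, -0.03, 3.4, 0, 0, 0, 1], [0, 0, 0, 0, 0, 0, 1], [0, 0, 0, 0, 0, 0, -0.2], [0, 0, 0, 0, 0, 0, -0.2], [0, 0, 0, 0, 0, 0, -0.2], [0, 0, 0, 0, 0, 0, -0.2], [0, 0, 0, 0, 0, 0, -0.2], [0, 0, 0, 0, 0, 0, -0.2]]], "force": 35}}

```text
time: 41.48
eef_pos: [0.6485, -0.1103, 0.0631]
tcp_rot: [0.989, -0.15, 0.002, 0.0]
contact_force: [0.1, 1.0, 7.0]
opening: 0.499
finger_force: 35.7
```

Call:
{"method": "send_rows", "body": {"series": [[[0, 0, 0, 0, 0, -0.14, -0.2], [0, 0, 0, 0, 0, -0.14, -0.2], [0, 0, 0, 0, 0, -0.14, -0.2], [0, 0, 0, 0, 0, -0.14, -0.2], [0, 0, 0, 0, 0, -0.14, -0.2], [0, 0, 0, 0, 0, -0.14, -0.2], [0, 0, 0, 0, 0, -0.14, -0.2], [0, 0, 0, 0, 0, -0.14, -0.2], [0, 0, 0, 0, 0, -0.14, -0.2], [0, 0, 0, 0, 0, -0.14, -0.2]]]}}

```text
time: 42.72
eef_pos: [0.6481, -0.1095, 0.0631]
tcp_rot: [0.852, 0.524, 0.001, 0.0]
contact_force: [-1.2, 2.8, 8.1]
opening: 0.499
finger_force: 35.8
```

Call:
{"method": "send_rows", "body": {"series": [[[0, 0, 0, 0, 0, 0, -0.2], [0, 0, 0, 0, 0, 0, -0.2], [0, 0, 0, 0, 0, 0, 1], [0, 0, 0, 0, 0, 0, 1], [0, 0, 0, 0, 0, 0, 1], [0, 0, -3, 0, 0, 0, 1], [0, 0, -5, 0, 0, 0, 1], [0, 0, -4, 0, 0, 0, 1], [0, 0, 0, 0, 0, 0, 1], [0, 0, 0, 0, 0, 0, 1]]]}}

```text
time: 43.98
eef_pos: [0.6462, -0.1099, 0.1792]
tcp_rot: [0.853, 0.522, -0.001, -0.001]
contact_force: [-0.7, -0.2, -0.6]
opening: 1.002
finger_force: 0.0
```

Run:
```python
from h import *
w=cam("wrist");print(sleeve(w));u,v=proj(w,[.648,-.111,.085]).astype(int)
cv2.imwrite("pics/w11.png",cv2.resize(w["img"][v-60:v+60,u-60:u+60,::-1],(480,480),interpolation=cv2.INTER_CUBIC))
```

```text
(51, array([ 0.64086781, -0.12523447,  0.085     ]), np.float64(-116.61318700329116), np.float64(0.13565935016455777))
```

View pics/w11.png

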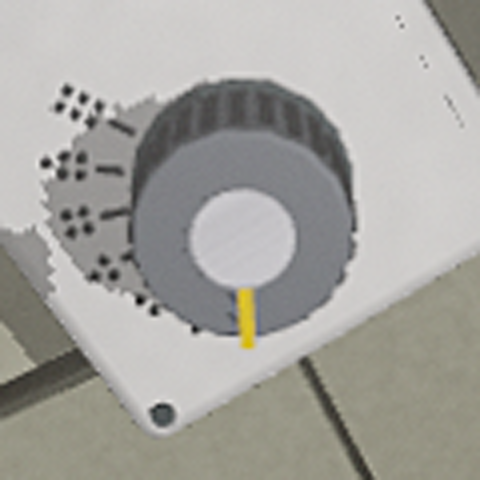

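The line at (246,318) is one notch past the single dot (195,328), so it's at the 0 tick. Last check, then hand in.

Call:
{"method": "send_rows", "body": {"series": [[[0, 0, -5, 0, 0, 0, 1], [0, 0, -3, 0, 0, 0, 1], [0, 0, 0, 0, 0, 0, 1], [0, 0, 0, 0, 0, 0, 1]]]}}

```text
time: 44.52
eef_pos: [0.6459, -0.1098, 0.2574]
tcp_rot: [0.853, 0.522, -0.001, -0.002]
contact_force: [0.0, 0.8, -0.2]
opening: 1.0
finger_force: 0.0
```

Run:
```python
from h import *
c=cam("top");print(near(c,"red",[.493,-.3,.018],.018),near(c,"yellow",[.502,-.396,.018],.018))
print(ctrl.sign_off())
```

```text
[([0.493, -0.3013, 0.018], [386.4, 234.3], [13, 14, 139])] [([0.5012, -0.3963, 0.018], [422.4, 230.5], [14, 14, 152])]
the job is handed in; nothing more can be done
None
```

The job is handed in at 44.5 s: sleeve set to 4, the red then the yellow dish (the only two found) each held at the viewing pose for over 2 s and set flat side by side in the tray, sleeve turned back to 0.

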